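# Calibrate the brake pedal of a driving simulator

### The arm

A 7-joint arm with a two-finger parallel gripper is mounted at the origin on the work surface. World frame = base frame: x ahead of the robot, y to its left, z up, the work surface at z = 0. Lengths are in m, angles in degrees, forces in N, time in s.
With the tool pointing down it reaches from about 0.425 to 0.875 m from the base axis. Payload 4.7 kg.
Tool frame: the origin (TCP) lies on the centre line of the jaws, within the pads' length; the fingertips stand 8 mm ahead of it and the grasp point (between the pads) lies 11 mm behind it; z points along the fingers, y is the direction in which the jaws open and shut (so a half turn about z gives the same grasp; the last joint's range is limited). The gripper opens to 87 mm and grips with 3 to 60 N. Pads are 19 mm wide; open, the fingers measure 117 mm over their backs; the gripper's body (75 mm by 190 mm) begins 51 mm behind the grasp point.
Start: joints at [-75.739, 18.392, -4.016, 83.108, 1.295, 78.541, -3.26], TCP at [0.151, 0.632, 0.231] pointing down, gripper open.
Joint ranges: [-163.93, 163.93], [-17.29, 119.83], [-79.2, 71.16], [3.27, 140.29], [-89.18, 269.18], [5.43, 117.66], [-154.24, 154.24]. Speed limits (degrees/s): [147.25, 147.25, 180, 180, 180, 180, 180].

### API

Orientations are given as [roll, pitch, yaw] about the fixed x, y, z axes, in that order (R = Rz(yaw) Ry(pitch) Rx(roll)).
In Python, from cell import env gives the robot as it stands. The module is installed in compiled form; this text tells all that it offers.
- The arm moves only by the tool move_arm, never from a script. Its argument "steps" is a list of rows, each a list of 2 entries, a list of its own where there are three numbers: the shift along the tool's x, y, z in m, then the turn about the tool's z in rad. A call has 1 to 20 rows; each row is the pose to reach, as a shift and turn from the pose commanded when the call began, along the tool's axes at that moment; what a row does not reach only later rows make up. A row lasts 1/8 s, in which the tool goes at most 62.5 mm and 10.7 degrees, less where a joint would pass 70% of its speed; a pose out of reach is approached as far as the arm can. A call with a gripper value outside its range is refused whole. "hand" is the closure, from -1 (fully open) to 1 (shut), set as the call begins (left out, the last holds). The fingers move at their own pace and stop on an object; "squeeze" is the grip in N (left out, the last holds). Time passes only in rows, so rows that repeat a pose let the fingers close. It gives the time, the measured TCP pose, the force and the opening at its end, in the units of the state.
- env.get_obs(): the state, without advancing time (a new reading comes with each control period).
- env.read_camera(name): name is "side" or "top" or "wrist"; returns (picture, depth): 400x640x3 uint8, red, green, blue; 400x640 float32, m along the optical axis (not along the pixel's ray), 0 where there is no reading.
- env.calibration(name): a dict with "intrinsics" (3x3 intrinsics, pixels), "position" and "orientation" of the camera in the world; the wrist camera has in their place "mount" (4x4, takes a point from camera to tool coordinates, whose origin is the TCP and whose axes are the flange's). Camera axes: x right, y up, looking along -z (the intrinsics and any distortion apply to the point x, -y, -z); pixel columns grow to the right and rows downward; lengths in m; the calibration is good to about 2 mm. A picture is of the moment at which its call begins: read the wrist's pose just before it. calibration takes no time and is no camera call.
- env.sign_off(): hands the job in, once; it reports no verdict.
Trained networks look in the newest picture that a camera, given by its name, has taken for a name from the list of things; names that differ only in an ending like _2 or _b are one class to them, and where a whole thing is asked for, a point or a joint stands for the part that bears it (a point fixed in the world has none). Each returns a list of dicts, best first, with "conf" (0 to 1); they miss things now and then, are a little off and sometimes report something else, mostly with a low value. They report only what shows in the picture. A call takes as long as a camera call.
- env.cut_out(camera, query): "region" (400x640 bool, what is visible of it) and "uv" ([column, row] in pixels, amid what is visible of it).
The state is a dict: "time_s": time; "qpos": joint angles; "joint_velocities": joint speeds; "effort": joint torques, N m; "tool_pos": TCP position; "tool_rot": TCP orientation; "force": force on the tool from outside, world axes, zero at the start; "wrist_torque": the same for the moment, N m; "grip_width": finger opening in m.
Only numpy, scipy, OpenCV 4.12 (cv2) and the standard library are available. Lean on these libraries where they do the work, as an engineer would, in place of code of your own. Each camera call takes 0.05 s, during which the arm holds its last target. There are 200 camera calls.

### The job

The pedal set of our driving simulator is being calibrated. Press the brake pedal, the one with the widest plate of the three, all the way down to its stop, keep it there for a second or two, then let it spring back up. Leave the other two pedals alone.

Things in the scene. Friction and masses are not known exactly. Their poses are not given: they have to be found in the camera images.
- brake (a joint): Brake pedal's angle, rad: 0 up at rest, grows as pressed, 0.384 at its stop. Aluminium, the widest plate of three: 100 wide x 70 mm, 12 studs. Hinged 42 mm above the table at its low end, on the side away from the robot; slopes up towards the robot at 32 degrees at rest, 10 at the stop. A spring resists with about 5 N at first, 12 N at the stop (mid-plate); let go, it rises by itself.
- brake_pad (a point): Middle of the upper face of the brake's plate, about 142 mm above the table at rest, 83 mm at the stop. Moves with the pedal: x up along the pedal, away from the hinge; y along the width, parallel to the hinge; z square to the plate, up. The hinge axis lies 170 mm along -x and 12 mm along -z from here. Other pedals' plates are at least 60 mm to the side, none above 165 mm.
- clutch (a joint): Clutch pedal's angle, rad: 0 up at rest, 0.384 at its stop. Like the brake but a small plate, 50 mm wide x 70 mm, 6 studs. To be left alone. The three pedals stand 140 mm apart, in any order, on a plywood board (280 x 440 x 12 mm) fixed on the table in front of the robot, turned up to 18 degrees.
- gas (a joint): Accelerator pedal's angle, rad: 0 up at rest, 0.384 at its stop. Like the brake but a long narrow plate, 45 mm wide x 170 mm, 16 studs. To be left alone.

How it is judged:
By the outcome, as a careful person would: the job done as asked, in the order asked, and still so for the second after the job is handed in, with the robot touching nothing.
It also fails if it takes over 32 s, if anything falls off the work surface, if the arm or the gripper's body presses on something with over 40 N, if the wrist force passes 120 N, or if a joint passes its speed limit or range.

## Working session

There is one attempt and no reset: what is moved stays moved. The work goes in short steps, Python scripts to look and compute and a tool call to move; the robot and the scene stay as the last step left them, time stands still between calls to the robot, and variables do not carry over. Pictures are saved under pics/ and viewed, about 8 in all and at most 12, crops included, and the job is handed in when it is done.

Besides the shell and the picture viewer there is one more tool, called after "Request:" as name(argument=value, ...) on one line, values as JSON. move_arm: Moves the arm, as the interface text tells. Its arguments: {"type":"object","properties":{"steps":{"type":"array"},"hand":{"type":"number"},"squeeze":{"type":"number"}},"required":["steps"]}

```bash
mkdir -p pics
cat > h.py <<'E'
import numpy as np, cv2
from scipy.spatial.transform import Rotation as R
from cell import env
def pose(cal):
    o=np.array(cal["orientation"],float)
    return o if o.shape==(3,3) else R.from_euler('xyz',o,degrees=True).as_matrix()
def cloud(name,d):
    c=env.calibration(name); K=np.array(c["intrinsics"])
    v,u=np.mgrid[0:400,0:640]
    P=np.stack([(u-K[0,2])/K[0,0]*d,-(v-K[1,2])/K[1,1]*d,-d],-1)
    return P@pose(c).T+np.array(c["position"])
E
python3 - <<'E'
from h import *
print(env.get_obs())
for n in("top","side"):
    print(n,env.calibration(n))
    p,d=env.read_camera(n); cv2.imwrite(f"pics/{n}.png",p[...,::-1])
    W=cloud(n,d)
    for q in("brake","clutch","gas"):
        for r in env.cut_out(n,q)[:2]:
            m=r["region"]&(d>0); X=W[m]
            print(q,round(r["conf"],2),np.round(r["uv"]),m.sum(),np.round(np.median(X,0),3),np.round(X.min(0),3),np.round(X.max(0),3))
E
```

```text
{'time_s': 0.0, 'qpos': array([-75.74097038,  18.4388354 ,  -4.01239704,  83.17609115,
         1.29411884,  78.540788  ,  -3.25905749]), 'joint_velocities': array([ 0.05291327, -0.04127306, -0.0215873 ,  0.12907673, -0.0071112 ,
       -0.0080043 ,  0.00127393]), 'effort': array([-3.47628984e-04, -4.91297364e+01, -4.03687572e-01, -3.12536645e+01,
       -6.38259854e-02,  4.35409416e-02,  1.66813134e-04]), 'tool_pos': array([0.15115019, 0.63161781, 0.22945319]), 'tool_rot': array([-1.79889468e+02,  5.95635656e-03,  1.66548544e+02]), 'force': array([ 0.32876522, -0.11148126, -1.14692875]), 'wrist_torque': array([ 0.04054732,  0.00915255, -0.0016357 ]), 'grip_width': 0.08682183798723234}
top {'intrinsics': array([[498.51203835,   0.        , 317.86679622],
       [  0.        , 498.51203835, 200.71257545],
       [  0.        ,   0.        ,   1.        ]]), 'position': array([0.58053175, 0.03761124, 0.9880046 ]), 'orientation': array([ 5.49334496e+00, -6.49752777e-03, -9.05078262e+01])}
brake 0.59 [395. 263.] 2869 [ 0.555 -0.091  0.138] [ 0.504 -0.162  0.011] [ 0.691 -0.033  0.165]
clutch 0.69 [311. 248.] 1737 [0.582 0.048 0.132] [0.525 0.025 0.014] [0.707 0.088 0.163]
gas 0.76 [473. 253.] 2294 [ 0.569 -0.23   0.117] [ 0.498 -0.284  0.01 ] [ 0.672 -0.199  0.163]
side {'intrinsics': array([[465.65119211,   0.        , 316.25806203],
       [  0.        , 465.65119211, 200.12039652],
       [  0.        ,   0.        ,   1.        ]]), 'position': array([0.55718679, 0.67336926, 0.64164011]), 'orientation': array([  51.75536172,    1.30213482, -172.9474007 ])}
brake 0.55 [369. 169.] 1308 [ 0.56  -0.086  0.133] [ 0.496 -0.367 -0.003] [ 0.685 -0.032  0.16 ]
gas 0.65 [368. 138.] 1054 [ 0.569 -0.224  0.107] [ 0.478 -0.478 -0.004] [ 0.664 -0.198  0.16 ]
```

View pics/top.png

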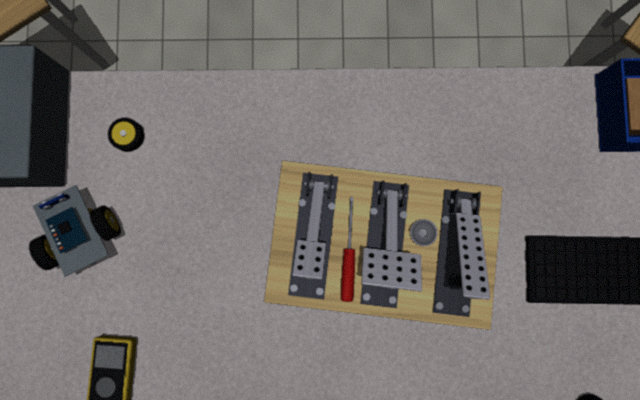

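Run:
```python
from h import *
o=env.get_obs()
for n in("top","side"):
    p,d=env.read_camera(n); W=cloud(n,d)
    m=env.cut_out(n,"brake")[0]["region"]&(d>0); X=W[m]; X=X[X[:,2]>.108]
    for _ in range(4):
        c=X.mean(0); nr=np.linalg.svd(X-c)[2][2]; X=X[abs((X-c)@nr)<.006]
    nr*=np.sign(nr[2])
    xp=np.array([0,0,1])-nr*nr[2]; xp/=np.linalg.norm(xp); y=np.cross(nr,xp)
    a=(X-c)@xp; b=(X-c)@y
    la,ha,lb,hb=*np.percentile(a,[1,99]),*np.percentile(b,[1,99])
    mid=c+xp*(la+ha)/2+y*(lb+hb)/2
    print(n,len(X),"slope",np.degrees(np.arccos(nr[2])),"n",nr.round(3),"xp",xp.round(3),"size",ha-la,hb-lb,"mid",mid.round(4))
    T=R.from_euler('xyz',o["tool_rot"],degrees=True).as_matrix()
    print("shift tool",(T.T@(mid-o["tool_pos"])).round(3), "yaw hinge dir",np.degrees(np.arctan2(y[1],y[0])))
```

```text
top 2227 slope 32.64156814191497 n [ 0.535 -0.068  0.842] xp [-0.835  0.106  0.539] size 0.08439476854732166 0.09759333178764527 mid [ 0.5535 -0.0864  0.1385]
shift tool [-0.558 -0.605  0.092] yaw hinge dir -97.2448393820815
side 905 slope 32.53162198855816 n [ 0.534 -0.06   0.843] xp [-0.838  0.095  0.538] size 0.08347624414069194 0.09873512928570063 mid [ 0.5528 -0.085   0.1372]
shift tool [-0.557 -0.604  0.093] yaw hinge dir -96.45198725086269
```

The top view shows the clutch at (310,258), 6 studs, the brake in the middle at (392,268), 12 wide studs, and the gas at (470,250). Both views agree on the brake to about 2 mm. Next I check the heights along the path and work out the shifts.

Run:
```python
from h import *
o=env.get_obs(); T=R.from_euler('xyz',o["tool_rot"],degrees=True).as_matrix()
for n in("top","side"):
    p,d=env.read_camera(n); W=cloud(n,d)
    for (x,y) in [(.15,.63),(.3,.56),(.42,.43),(.5,.25),(.53,.1),(.55,-.087)]:
        m=(d>0)&(abs(W[...,0]-x)<.12)&(abs(W[...,1]-y)<.12)
        print(n,x,y,m.sum(),W[m][:,2].max().round(3) if m.any() else None)
for w in [(.28,.57,.27),(.40,.45,.28),(.48,.30,.28),(.53,.1,.27),(.556,-.087,.22)]:
    print(w,(T.T@(np.array(w)-o["tool_pos"])).round(3))
# in turned frame (yaw 83): 
print(o["time_s"])
```

```text
top 0.15 0.63 0 None
top 0.3 0.56 6692 0.043
top 0.42 0.43 15638 0.046
top 0.5 0.25 15140 0.016
top 0.53 0.1 15192 0.163
top 0.55 -0.087 15477 0.164
side 0.15 0.63 0 None
side 0.3 0.56 0 None
side 0.42 0.43 191 0.002
side 0.5 0.25 15657 0.014
side 0.53 0.1 15846 0.161
side 0.55 -0.087 8279 0.16
(0.28, 0.57, 0.27) [-0.14  -0.031 -0.039]
(0.4, 0.45, 0.28) [-0.284 -0.119 -0.049]
(0.48, 0.3, 0.28) [-0.397 -0.247 -0.049]
(0.53, 0.1, 0.27) [-0.492 -0.429 -0.039]
(0.556, -0.087, 0.22) [-0.561 -0.605  0.011]
0.6
```

Request:
move_arm(steps=[[[-0.04,-0.005,-0.02],0.0],[[-0.09,-0.015,-0.04],0.05],[[-0.14,-0.031,-0.04],0.15],[[-0.19,-0.06,-0.04],0.25],[[-0.24,-0.09,-0.04],0.35],[[-0.284,-0.119,-0.04],0.45],[[-0.325,-0.16,-0.04],0.55],[[-0.362,-0.203,-0.04],0.65],[[-0.397,-0.247,-0.04],0.75],[[-0.425,-0.295,-0.04],0.85],[[-0.45,-0.342,-0.04],0.95],[[-0.472,-0.387,-0.04],1.05],[[-0.492,-0.429,-0.04],1.15],[[-0.512,-0.475,-0.04],1.25],[[-0.53,-0.52,-0.04],1.35],[[-0.547,-0.565,-0.04],1.45],[[-0.561,-0.605,-0.03],1.455],[[-0.561,-0.605,-0.02],1.455],[[-0.561,-0.605,-0.02],1.455],[[-0.561,-0.605,-0.02],1.455]], hand=1, squeeze=20)

```text
time_s: 3.2
tool_pos: [0.5564, -0.085, 0.2508]
tool_rot: [180.0, -0.0, 83.3]
force: [1.1, -0.2, 0.2]
grip_width: 0.0003
```

Request:
move_arm(steps=[[[0,0,0.03],0],[[0,0,0.06],0],[[0,0,0.075],0],[[0,0,0.085],0],[[0,0,0.085],0]])

```text
time_s: 3.82
tool_pos: [0.5562, -0.0864, 0.1656]
tool_rot: [-180.0, -0.0, 83.2]
force: [0.4, -0.7, 0.0]
grip_width: 0.0003
```

Run:
```python
from h import *
p,d=env.read_camera("side"); cv2.imwrite("pics/s2.png",cv2.resize(p[60:300,200:520,::-1],None,fx=2,fy=2))
print(env.get_obs()["force"])
```

```text
[1.01198318 0.71449502 0.28439874]
```

View pics/s2.png

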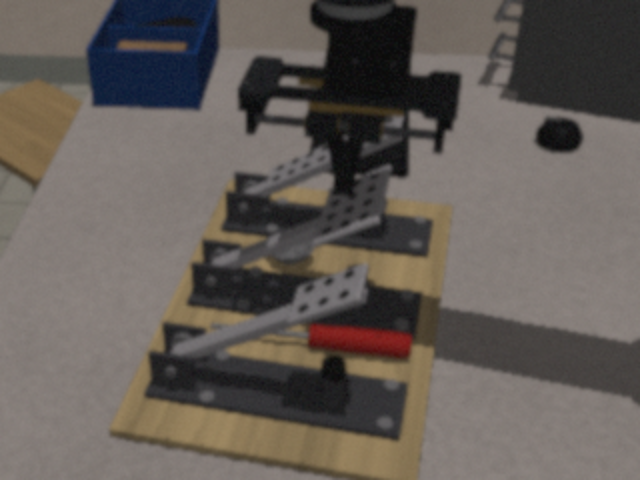

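The closed fingertips (crop pixel 345,190) hover over the middle of the brake plate and the body is clear of the neighbours. I press along the arc.

Request:
move_arm(steps=[[[0,0,0.008],0],[[0,-0.002,0.016],0],[[0,-0.006,0.024],0],[[0,-0.01,0.032],0],[[0,-0.014,0.04],0],[[0,-0.018,0.048],0],[[0,-0.021,0.055],0],[[0,-0.024,0.062],0],[[0,-0.026,0.068],0],[[0,-0.026,0.068],0]])

```text
time_s: 5.12
tool_pos: [0.5314, -0.0836, 0.099]
tool_rot: [179.9, -0.1, 83.2]
force: [-2.5, 0.7, 11.8]
grip_width: 0.0004
```

Request:
move_arm(steps=[[[0,-0.001,0.003],0],[[0,-0.002,0.006],0],[[0,-0.002,0.008],0],[[0,-0.002,0.008],0]])

```text
time_s: 5.62
tool_pos: [0.5293, -0.0833, 0.0913]
tool_rot: [179.9, -0.1, 83.2]
force: [-2.3, 0.6, 12.3]
grip_width: 0.0006
```

Request:
move_arm(steps=[[[0,0,0.001],0],[[0,0,0.002],0],[[0,0,0.002],0]])

```text
time_s: 6.0
tool_pos: [0.5293, -0.0833, 0.0907]
tool_rot: [179.9, -0.1, 83.2]
force: [-7.8, 1.9, 22.6]
grip_width: -0.0002
```

The force jumped from 12 to 23 N with only 0.6 mm of travel, so the pedal is on its stop. I add a little more, hold for about 2 s and check.

Request:
move_arm(steps=[[[0,0,0.001],0],[[0,0,0.001],0],[[0,0,0.001],0],[[0,0,0.001],0],[[0,0,0.001],0],[[0,0,0.001],0],[[0,0,0.001],0],[[0,0,0.001],0],[[0,0,0.001],0],[[0,0,0.001],0],[[0,0,0.001],0],[[0,0,0.001],0],[[0,0,0.001],0],[[0,0,0.001],0]])

```text
time_s: 7.75
tool_pos: [0.5293, -0.0833, 0.0905]
tool_rot: [179.9, -0.2, 83.2]
force: [-8.7, 1.1, 28.6]
grip_width: -0.0001
```

Run:
```python
from h import *
p,d=env.read_camera("side"); cv2.imwrite("pics/s3.png",cv2.resize(p[60:300,200:520,::-1],None,fx=2,fy=2))
W=cloud("side",d)
for q in("brake","gas","clutch"):
    for r in env.cut_out("side",q)[:1]:
        X=W[r["region"]&(d>0)]; X=X[X[:,2]>.05]
        if q=="brake":
            s=.684-X[:,0]; k=(X[:,2]<.13)&(s>.05)&(s<.2); print("slope deg",np.degrees(np.arctan(np.polyfit(s[k],X[k,2],1)[0])))
        print(q,r["conf"],r["uv"],len(X),np.percentile(X[:,2],[5,50,95]).round(3))
print(env.get_obs()["force"],env.get_obs()["time_s"])
```

```text
slope deg 13.982947060879766
brake 0.93 [376.7, 191.4] 1129 [0.053 0.081 0.088]
gas 0.74 [348.8, 150.8] 124 [0.052 0.077 0.127]
clutch 0.61 [349.8, 213.0] 1317 [0.058 0.126 0.157]
[-8.37712549  1.81552406 27.75502565] 7.95
```

View pics/s3.png

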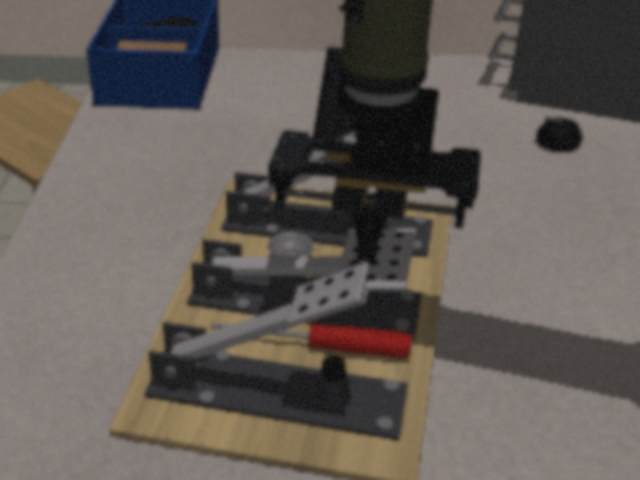

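The brake plate (crop 390,265) is down flat at about 83 mm and the clutch is still up. It has been held for about 2 s, so I release along the same arc.

Request:
move_arm(steps=[[[0,0.001,-0.006],0],[[0,0.003,-0.013],0],[[0,0.006,-0.021],0],[[0,0.01,-0.029],0],[[0,0.014,-0.037],0],[[0,0.018,-0.045],0],[[0,0.022,-0.053],0],[[0,0.026,-0.061],0],[[0,0.028,-0.069],0],[[0,0.028,-0.08],0],[[0,0.028,-0.1],0],[[0,0.028,-0.13],0],[[0,0.028,-0.17],0],[[0,0.028,-0.19],0],[[0,0.028,-0.19],0],[[0,0.028,-0.19],0]])

```text
time_s: 9.95
tool_pos: [0.5553, -0.0866, 0.2753]
tool_rot: [-179.9, 0.0, 83.2]
force: [0.4, -1.2, -0.0]
grip_width: 0.0003
```

Run:
```python
from h import *
p,d=env.read_camera("side"); cv2.imwrite("pics/s4.png",cv2.resize(p[60:300,200:520,::-1],None,fx=2,fy=2))
W=cloud("side",d)
for q in("brake","gas","clutch"):
    for r in env.cut_out("side",q)[:1]:
        X=W[r["region"]&(d>0)]; X=X[X[:,2]>.05]
        print(q,r["conf"],len(X),np.percentile(X[:,2],[5,50,95]).round(3))
print(env.get_obs()["force"],env.get_obs()["time_s"])
```

```text
brake 0.61 1238 [0.063 0.135 0.158]
gas 0.7 931 [0.059 0.112 0.154]
clutch 0.61 1271 [0.058 0.127 0.157]
[ 0.43077449 -0.2763865   0.15086688] 10.15
```

View pics/s4.png

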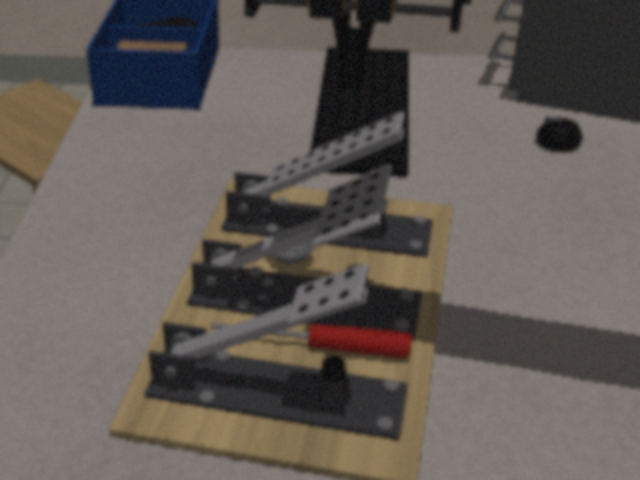

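All three pedals are up (brake plate at crop 355,200), and the gripper is clear above them.

```bash
python3 -c "
from cell import env; print(env.sign_off())"
```

```text
the job is handed in; nothing more can be done
None
```

I pressed the brake, the middle pedal with the widest plate, down to its stop with the closed fingertips. I held it there for about 2 s, let it rise, and handed the job in at about 10 s.

- **At the stop:** the upward force jumped from 12 N to 23 N over the last 0.6 mm and settled at about 28 N. The plate measured about 81 mm high, against the expected 83 mm. A rough slope fit gave 14° instead of 10°. I gave it little weight because it mixed points from the plate and the pedal arm, and the force and height both agreed with the stop.
- **After release:** the brake plate is back at its rest height, and the clutch and gas look untouched in the last side picture. The gripper is about 10 cm clear with about zero force on it.

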